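Return the lockout padlock to the rotary padlock stand

TASK

The long-shackle padlock from the metal shear goes back on the rotary padlock stand. First turn the stand's carousel until its one empty hook is over the pointer on the base, then hang the long-shackle padlock by its shackle in the notch of that hook and let go, leaving it hanging still with the hook still over the pointer.

Things in the scene. Friction and masses are not known exactly. Their poses are not given: they have to be found in the camera images.
- padlock: Long-shackle steel padlock, upright on the table, about 0.4 kg. Body 54 mm wide (its y), 28 thick (x), 50 high; 8 mm bar shackle in the y-z plane, 34 mm between legs, 44 mm from body top to underside of crown, 102 mm overall. Origin: centre of its underside. A like padlock with a short shackle (82 mm overall) is not wanted. Gripped across the 54 mm just below the body top, the shackle stays free.
- stand: Fixed base of the rotary stand: grey disc 190 mm across, 12 mm high, with a flat 36 mm wide pointer lying on the table along its own -x, out to 218 mm from the centre. Origin: centre of its underside, on the carousel's vertical axis. The carousel's hub on its post is 52 mm across and ends 232 mm above the table.
- carousel (a joint): Angle of the carousel, rad: 0 with the empty hook over the pointer, positive counterclockwise from above; starts between 0.6 and 1.45, range -3.1 to 3.1; takes 0.2 N m to turn and stays where left. Four equal radial hooks at 90 degrees; the other three carry long-shackle padlocks fixed to them.
- empty_hook (a point): Floor of the empty hook's notch, where the crown rests: 130 mm from the axis, 200 mm above the table; its -x points radially out, z up. 8 mm bar: level arm from hub to 105 mm from the axis, its centre 8 mm above this point (pinch it to turn); notch flat from 118 to 142 mm; tip rises to 155 mm out, its top 14 mm above. Bring the shackle from outside, across the hook, over the tip, then down.
There are look-alikes about, which are no part of the job. What is shaped like the padlock but red or turquoise is not meant.

How it is judged:
By the outcome, as a careful person would: the job done as asked, in the order asked, and still so for the second after the job is handed in, with the robot touching nothing.
It also fails if it takes over 64 s, if anything falls off the work surface, if the arm or the gripper's body presses on something with over 40 N, if the wrist force passes 120 N, or if a joint passes its speed limit or range.

ROBOT

A 7-joint arm with a two-finger parallel gripper is mounted at the origin on the work surface. World frame = base frame: x ahead of the robot, y to its left, z up, the work surface at z = 0. Lengths are in m, angles in degrees, forces in N, time in s.
With the tool pointing down it reaches from about 0.35 to 0.9 m from the base axis. Payload 7.2 kg.
Tool frame: the origin (TCP) lies between the finger pads; the fingertips stand 19 mm ahead of it and the grasp point (between the pads) is the TCP; z points along the fingers, y is the line along which they close (so a half turn about z gives the same grasp; the last joint's range is limited). The gripper opens to 85 mm and grips with 20 to 120 N. Pads are 22 mm wide; open, the fingers measure 114 mm over their backs; the gripper's body (76 mm by 85 mm) begins 54 mm behind the grasp point. The pads swing forward as they close: fully open they stand 13 mm farther back than shut.
Start: joints at [66.394, 23.554, -0.728, 91.456, 0.321, 64.991, -4.71], TCP at [0.211, -0.588, 0.25] pointing down, gripper open.
Joint ranges: [-169.25, 169.25], [-16.82, 113.86], [-84.01, 82.57], [7.8, 145.47], [-59.2, 239.2], [7.22, 106.19], [-163.78, 163.78]. Speed limits (degrees/s): [136.94, 136.94, 172.46, 172.46, 180, 180, 180].

INTERFACE

Orientations are given as [roll, pitch, yaw] about the fixed x, y, z axes, in that order (R = Rz(yaw) Ry(pitch) Rx(roll)).
In Python, from station import ctrl gives the robot as it stands.
- The arm moves only by the tool apply_moves, never from a script. Its argument "targets" is a list of rows, each an object of numbers: "claw": the opening in per cent of the stroke, from 0 (shut) to 100 (fully open); "x", "y", "z": the shift along the tool's x, y, z in m; "spin": the turn about the tool's z in degrees. A call has 1 to 12 rows; each row is the pose to reach, as a shift and turn from the pose commanded when the call began, along the tool's axes at that moment; what a row does not reach only later rows make up. A row lasts 1/12 s, in which the tool goes at most 41.7 mm and 7.16 degrees, less where a joint would pass 70% of its speed; a pose out of reach is approached as far as the arm can. A call with a gripper value outside its range is refused whole. The fingers move at their own pace and stop on an object; "newtons" is the grip in N (left out, the last holds). Time passes only in rows, so rows that repeat a pose let the fingers close. It gives the time, the measured TCP pose, the force, the opening and the grip force at its end, in the units of the state.
- ctrl.read_state(): the state, without advancing time (a new reading comes with each control period).
- ctrl.capture(name): name is "scene" or "top" or "wrist"; returns (picture, depth): 384x512x3 uint8, blue, green, red; 384x512 float32, m along the optical axis (not along the pixel's ray), 0 where there is no reading.
- ctrl.camera_params(name): a dict with "camera_matrix" (3x3 intrinsics, pixels), "extrinsics" (4x4, takes a point from world to camera coordinates). Camera axes: x right, y up, looking along -z (the intrinsics and any distortion apply to the point x, -y, -z); pixel columns grow to the right and rows downward; lengths in m; the calibration is good to about 2 mm. A picture is of the moment at which its call begins: read the wrist's pose just before it. camera_params takes no time and is no camera call; for the wrist camera it gives the pose at the moment of the call.
- ctrl.close_job(): hands the job in; it is judged then, once.
The state is a dict: "t": time; "qpos": joint angles; "joint_velocities": joint speeds; "tau": joint torques, N m; "tool_pos": TCP position; "tcp_rot": TCP orientation; "wrist_force": force on the tool from outside, world axes, zero at the start; "wrist_torque": the same for the moment, N m; "gripper_width": opening from 0.0 (shut) to 1.0 (fully open); "grip_force": force on a finger pad.
Only numpy, scipy, OpenCV 4.12 (cv2) and the standard library are available. Lean on these libraries where they do the work, as an engineer would, in place of code of your own. Each camera call takes 0.05 s, during which the arm holds its last target. There are 200 camera calls.

## Working session

There is one attempt and no reset: what is moved stays moved. The work goes in short steps, Python scripts to look and compute and a tool call to move; the robot and the scene stay as the last step left them, time stands still between calls to the robot, and variables do not carry over. Pictures are saved under pics/ and viewed, at most 10 in all, crops included, and the job is handed in when it is done.

Besides the shell and the picture viewer there is one more tool, called after ">>>" by a JSON object that holds its "api" and its "payload", one argument or row to a line. apply_moves: Moves the arm, as the interface text tells. Its arguments: {"type":"object","properties":{"targets":{"type":"array","items":{"type":"object","properties":{"claw":{"type":"number"},"x":{"type":"number"},"y":{"type":"number"},"z":{"type":"number"},"spin":{"type":"number"}}}},"newtons":{"type":"number"}},"required":["targets"]}

```bash
ls; mkdir -p pics; cat > h.py <<'E'
import numpy as np, cv2
from station import ctrl
def cap(n):
    p=ctrl.camera_params(n); im,d=ctrl.capture(n)
    K=np.array(p["camera_matrix"]);E=np.array(p["extrinsics"])
    h,w=d.shape; u,v=np.meshgrid(np.arange(w),np.arange(h))
    X=np.stack([(u-K[0,2])/K[0,0]*d,-(v-K[1,2])/K[1,1]*d,-d],-1)
    W=(X-E[:3,3])@E[:3,:3]; W[d==0]=np.nan
    return im,d,W,p
E
python3 - <<'E'
from h import *
s=ctrl.read_state();print({k:np.round(v,3) for k,v in s.items()})
for n in ["scene","top"]:
    im,d,W,p=cap(n); cv2.imwrite(f"pics/{n}1.png",im); np.savez(f"{n}1.npz",im=im,W=W)
    print(n,p.keys(),np.round(p["camera_matrix"],1).tolist(),np.round(p["extrinsics"],3).tolist())
E
```

```text
pics
{'t': np.float64(0.0), 'qpos': array([66.397, 23.6  , -0.727, 91.506,  0.322, 64.991, -4.71 ]), 'joint_velocities': array([-0.108, -0.002,  0.004,  0.082,  0.048,  0.019, -0.02 ]), 'tau': array([-1.0000e-03, -6.0062e+01,  6.8100e-01, -2.9941e+01,  1.4000e-02,
        1.1000e-02, -0.0000e+00]), 'tool_pos': array([ 0.21 , -0.588,  0.249]), 'tcp_rot': array([-1.79905e+02,  8.00000e-03,  1.96960e+01]), 'wrist_force': array([-0.305, -0.28 , -0.012]), 'wrist_torque': array([-0.014, -0.019,  0.016]), 'grip_force': np.float64(0.0), 'gripper_width': np.float64(1.001)}
scene dict_keys(['camera_matrix', 'extrinsics']) [[454.2, 0.0, 252.2], [0.0, 454.2, 191.1], [0.0, 0.0, 1.0]] [[0.292, 0.956, 0.01, -0.298], [-0.687, 0.202, 0.698, 0.22], [0.665, -0.21, 0.716, -1.447], [0.0, 0.0, 0.0, 1.0]]
top dict_keys(['camera_matrix', 'extrinsics']) [[448.0, 0.0, 256.9], [0.0, 448.0, 196.8], [0.0, 0.0, 1.0]] [[0.012, -1.0, -0.01, 0.155], [0.991, 0.011, 0.136, -0.546], [-0.135, -0.011, 0.991, -1.04], [0.0, 0.0, 0.0, 1.0]]
```

View pics/scene1.png

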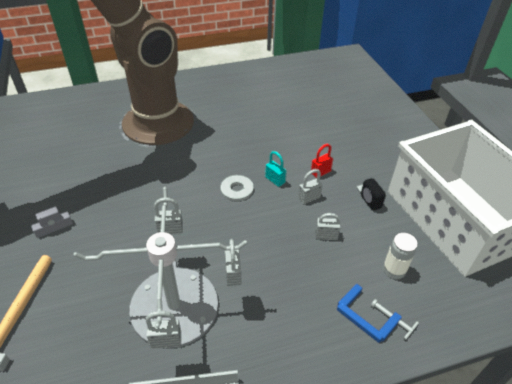

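View pics/top1.png

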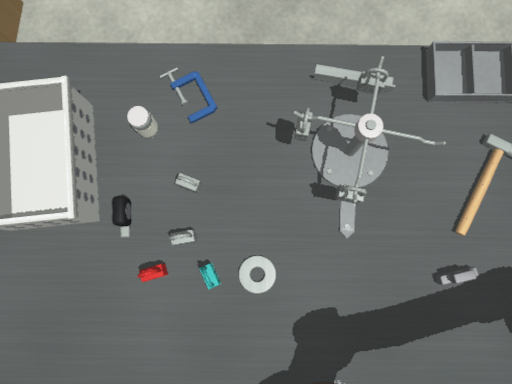

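The scene view shows the carousel hub at (162,248) and the empty hook pointing left to (80,257). Two grey padlocks stand at (311,188) and (328,230). In the top view, the pointer tip is at (347,232), the empty hook tip at (440,142), and the grey padlocks at (182,237) and (187,182).

```bash
python3 - <<'E'
from h import *
for n,boxes in [("top",{"A":(168,227,198,248),"B":(172,170,204,194)}),("scene",{"A":(298,165,325,206),"B":(315,210,342,243)})]:
    z=np.load(n+"1.npz");W=z["W"];im=z["im"]
    for k,(a,b,c,d) in boxes.items():
        P=W[b:d,a:c].reshape(-1,3);P=P[P[:,2]>0.008]
        print(n,k,len(P),"zmax",np.nanmax(P[:,2]))
        m=P[(P[:,2]>.040)&(P[:,2]<.056)]
        if len(m)>5:
            r=cv2.minAreaRect((m[:,:2]*1000).astype(np.float32));print(" body top rect",r,np.median(m,0))
        q=P[P[:,2]>.06]
        if len(q)>3: print(" shackle mean",q.mean(0),q[:,:2].min(0),q[:,:2].max(0), len(q))
    # hub
    P=W.reshape(-1,3)
    P=P[(P[:,0]>.3)]
    if n=="top": R=W[105:145,350:392].reshape(-1,3)
    else: R=W[230:262,145:180].reshape(-1,3)
    R=R[(R[:,2]>.222)&(R[:,2]<.242)]
    print(n,"hub",len(R),cv2.minEnclosingCircle((R[:,:2]*1000).astype(np.float32)),R.mean(0))
    D=P[(P[:,2]>.006)&(P[:,2]<.018)]
    c=R.mean(0)
    D=D[np.hypot(*(D[:,:2]-c[:2]).T)<.13]
    print("disc",len(D),cv2.minEnclosingCircle((D[:,:2]*1000).astype(np.float32)),D[:,:2].min(0),D[:,:2].max(0))
    H=P[(P[:,2]>.19)&(P[:,2]<.225)]; r=H[:,:2]-c[:2]; rr=np.hypot(*r.T)
    for lo,hi in [(.03,.06),(.06,.1),(.1,.14),(.14,.165)]:
        s=(rr>lo)&(rr<hi); a=np.degrees(np.arctan2(r[s,1],r[s,0])); 
        print(lo,hi,np.histogram(a,np.arange(-180,181,10))[0], "hook sel", )
        aa=a[(a<-60)&(a>-140)]; print("   ang",np.median(aa) if len(aa) else None,H[s][:,2].max() if s.any() else 0)
z=np.load("top1.npz");W=z["W"];im=z["im"]
g=im[215:245,330:365].mean(2);print("pointer pts")
R=W[205:240,330:365];m=(g.mean()<0)
M=(im[205:240,330:365].mean(2)>90);q=R[M];q=q[q[:,2]<.03];print(len(q),q.mean(0),q[q[:,0].argmin()],cv2.minAreaRect((q[:,:2]*1000).astype(np.float32)))
for x in np.arange(.30,.42,.01):
    s=q[abs(q[:,0]-x)<.005]
    if len(s): print(round(x,2),s[:,1].min(),s[:,1].max(),np.median(s[:,2]))
E
```

```text
top A 328 zmax 0.1048994455817757
 body top rect ((445.73577880859375, 336.5509948730469), (28.501144409179688, 53.68727493286133), 10.670097351074219) [0.44244364 0.33588059 0.05020445]
 shackle mean [0.44605184 0.33328002 0.09397649] [0.43841004 0.31268201] [0.45283835 0.35843084] 84
top B 330 zmax 0.08626148021502988
 body top rect ((577.9481811523438, 328.9462890625), (53.4445915222168, 28.96854591369629), 69.13053131103516) [0.57595605 0.32844906 0.0499842 ]
 shackle mean [0.57653817 0.32601659 0.07681867] [0.56732077 0.30688255] [0.58649448 0.34905863] 66
top hub 493 ((666.8104248046875, -67.77013397216797), 26.199167251586914) [ 0.66641079 -0.06699111  0.22753701]
disc 3383 ((664.2594604492188, -68.27824401855469), 127.98209381103516) [ 0.53728269 -0.19474647] [0.79123625 0.0495102 ]
0.03 0.06 [ 0  0  0  0  0  0  0 38 22  0  0  0  0  0  0  0 31 19  0  0  0  0  0  0
  1 40 16  0  0  0  0  0  0  0 37 19] hook sel
   ang -100.7523882074536 0.21624151743605327
0.06 0.1 [ 0  0  0  0  0  0  0 60 17  0  0  0  0  0  0  0 56 17  0  0  0  0  0  0
  0 69  7  0  0  0  0  0  0  0 58 20] ho
[... 1487 characters left out ...]
 71 26  0  0  0  0  0  0
  0 59 34  0  0  0  0  0  0  0 48 17] hook sel
   ang -102.41328921201679 0.21494443257661386
0.1 0.14 [  0   0   0   0   0   0   0  99   0   0   0   0   0   0   0  10 154  75
   0   0   0   0   0   0   2 119  38   0   0   0   0   0   0   6  77  45] hook sel
   ang -101.99568063904526 0.2140102036966586
0.14 0.165 [ 0  0  0  0  0  0  0 58  0  0  0  0  0  0  0  0 32  0  0  0  0  0  0  0
  0 43  3  0  0  0  0  0  0  0 39  2] hook sel
   ang -101.90672446429528 0.2157827453815585
pointer pts
1195 [ 0.48845797 -0.0615776   0.00291679] [ 0.44637543 -0.03574702  0.00501048] ((488.9169616699219, -61.78002166748047), (85.86689758300781, 85.08605194091797), 89.99669647216797)
```

```bash
python3 - <<'E'
import cv2,numpy as np
a=cv2.imread("pics/top1.png")[60:250,160:460];cv2.imwrite("pics/c1.png",cv2.resize(a,None,fx=2.6,fy=2.6,interpolation=cv2.INTER_CUBIC))
E
```

```text
(no output)
```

View pics/c1.png

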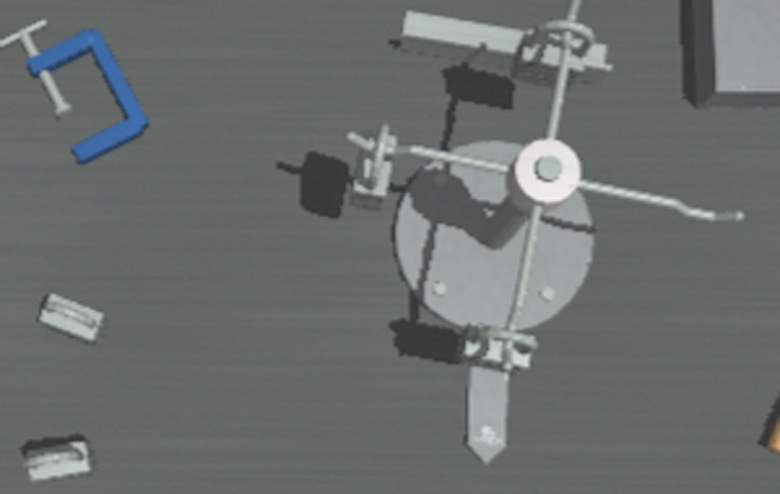

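The crop shows the pointer edges from (470,370) to (505,462), pointing nearly along world -x. The lower-left padlock (A) has the tall shackle (102 mm by depth), so it is the one I want.

```bash
python3 - <<'E'
from h import *
p=ctrl.camera_params("top")
z=np.load("top1.npz");W=z["W"];im=z["im"]
R=W[200:242,335:362];g=im[200:242,335:362].mean(2);M=(g>105)
print(g[20].astype(int))
q=R[M];q=q[q[:,2]<.03]
for x in np.arange(.43,.56,.01):
    s=q[abs(q[:,0]-x)<.005]
    if len(s): print(round(x,2),s[:,1].min(),s[:,1].max(),s[:,1].mean(),len(s))
# disc edge from brightness; z plane .012
K=np.array(p["camera_matrix"]);E=np.array(p["extrinsics"])
# hook tip/arms line fits
for n in["top","scene"]:
    W=np.load(n+"1.npz")["W"];P=W.reshape(-1,3);c=np.array([.6668,-.0676]);r=P[:,:2]-c;a=np.degrees(np.arctan2(r[:,1],r[:,0]));rr=np.hypot(*r.T)
    s=(P[:,2]>.19)&(P[:,2]<.225)&(rr>.035)&(rr<.16)&(a<-90)&(a>-115)
    d=cv2.fitLine(r[s].astype(np.float32),cv2.DIST_L2,0,.01,.01).ravel();print(n,np.degrees(np.arctan2(d[1],d[0])),"offset",d[2]*d[1]-d[3]*d[0])
    o=(P[:,2]>.19)&(P[:,2]<.225)&(rr>.035)&(rr<.1)
    for lo,hi in[(65,90),(155,180),(-30,5)]:
        t=o&(a>lo)&(a<hi);d=cv2.fitLine(r[t].astype(np.float32),cv2.DIST_L2,0,.01,.01).ravel();print("  arm",np.degrees(np.arctan2(d[1],d[0])),d[2]*d[1]-d[3]*d[0])
    # disc centre: points on disc top
    b=(P[:,2]>.009)&(P[:,2]<.016)&(rr<.11); 
    print(b.sum(), np.percentile(P[b][:,0],[.5,99.5]),np.percentile(P[b][:,1],[.5,99.5]))
E
```

```text
[104 103 103 104  82 147 173 168 168 169 169 170 169 169 170 170 172 171
 170 140 106 102 105 102 103 104 103]
0.44 -0.09494637502840733 -0.03160272892187473 -0.06533003265371526 15
0.45 -0.06814916089607304 -0.054915370763525456 -0.06085300934033621 15
0.46 -0.0949467191703736 -0.04126492547723523 -0.06334711387865312 50
0.47 -0.09603823337325282 -0.04286569018655038 -0.06284223326695842 66
0.48 -0.07909429192792823 -0.04315373391474493 -0.06031713035748513 60
0.49 -0.08093614591111169 -0.043035070996041924 -0.060897096843813475 61
0.5 -0.0816154894396612 -0.03253142773592619 -0.06118002392233702 66
0.51 -0.08272476728531009 -0.032045581371588715 -0.061332253905724776 68
0.52 -0.0821740468352423 -0.03271346439116281 -0.061883338356040395 63
0.53 -0.08241898933677333 -0.03507775768011246 -0.06127817975696119 70
0.54 -0.09703746274948705 -0.0332488310511938 -0.05826648783874009 31
top 78.46964 offset -0.00019470975
  arm 78.60926 1.8092804e-05
  arm -11.334156 -0.000609003
  arm -11.735242 -0.0006634891
3052 [0.57983074 0.75876068] [-0.15884744  0.0228781 ]
scene 78.45281 offset 0.0019219052
  arm 78.45966 0.0017227065
  arm -11.541424 0.0006623892
  arm -11.693575 0.00023389328
3543 [0.57973481 0.75891842] [-0.16004549  0.02256246]
```

```bash
cat >> h.py <<'E'
from scipy.spatial.transform import Rotation as Ro
def go(pos,yaw):
    s=ctrl.read_state(); R=Ro.from_euler("xyz",s["tcp_rot"],degrees=True)
    d=R.inv().apply(np.array(pos)-s["tool_pos"]); dy=(yaw-s["tcp_rot"][2]+90)%180-90
    print("t %.2f"%s["t"],"at",np.round(s["tool_pos"],4),np.round(s["tcp_rot"],2),"F",np.round(s["wrist_force"],1),"w",round(float(s["gripper_width"]),3),"| shift",np.round(d,4),"spin",round(float(-dy),2))
E
python3 - <<'E'
from h import *
z=np.load("top1.npz");W=z["W"];im=z["im"]
R=W[200:242,335:362];g=im[200:242,335:362].mean(2)
q=R[(g>136)];q=q[q[:,2]<.02]
xs=np.arange(.47,.535,.01);c=[]
for x in xs:
    s=q[abs(q[:,0]-x)<.005]; c.append((s[:,1].min()+s[:,1].max())/2); print(round(x,2),s[:,1].min(),s[:,1].max())
f=np.polyfit(xs,c,1);print("slope deg",np.degrees(np.arctan(f[0])),"y at axis",np.polyval(f,.667)); print("tip",q[q[:,0].argmin()])
print("from axis dir",[np.degrees(np.arctan2(y+.068,x-.6678)) for x,y in zip(xs,c)])
go([.651,-.146,.30],78.5)
E
```

```text
0.47 -0.07848356228774753 -0.04286569018655038
0.48 -0.07909429192792823 -0.04315373391474493
0.49 -0.07903856183170653 -0.043035070996041924
0.5 -0.07935708742905048 -0.043108722490777684
0.51 -0.07836367831156472 -0.043076059821297474
0.52 -0.07861269602626315 -0.043801545981414905
0.53 -0.08241898933677333 -0.046217590915193243
slope deg -2.204851810654435 y at axis -0.06790303260707109
tip [ 0.45145724 -0.05759021  0.00601667]
from axis dir [np.float64(177.87906332669158), np.float64(177.90314622240544), np.float64(177.75727080284912), np.float64(177.69060790040453), np.float64(177.35852209576953), np.float64(177.36854124561472), np.float64(178.46954815181005)]
t 0.10 at [ 0.2105 -0.588   0.2495] [-1.7992e+02  1.0000e-02  1.9700e+01] F [ 0.8 -0.5  0.2] w 1.002 | shift [ 0.5637 -0.2678 -0.0501] spin -58.8
```

>>> {"api": "apply_moves", "payload": {
  "targets": [
    {"x":0.564,"y":-0.268,"z":-0.05,"spin":-58.8,"claw":60},
    {"x":0.564,"y":-0.268,"z":-0.05,"spin":-58.8,"claw":60},
    {"x":0.564,"y":-0.268,"z":-0.05,"spin":-58.8,"claw":60},
    {"x":0.564,"y":-0.268,"z":-0.05,"spin":-58.8,"claw":60},
    {"x":0.564,"y":-0.268,"z":-0.05,"spin":-58.8,"claw":60},
    {"x":0.564,"y":-0.268,"z":-0.05,"spin":-58.8,"claw":60},
    {"x":0.564,"y":-0.268,"z":-0.05,"spin":-58.8,"claw":60},
    {"x":0.564,"y":-0.268,"z":-0.05,"spin":-58.8,"claw":60},
    {"x":0.564,"y":-0.268,"z":-0.05,"spin":-58.8,"claw":60},
    {"x":0.564,"y":-0.268,"z":-0.05,"spin":-58.8,"claw":60},
    {"x":0.564,"y":-0.268,"z":-0.05,"spin":-58.8,"claw":60},
    {"x":0.564,"y":-0.268,"z":-0.05,"spin":-58.8,"claw":60}
  ]
}}

```text
t: 1.1
tool_pos: [0.5632, -0.2338, 0.2901]
tcp_rot: [-180.0, 0.0, 78.5]
wrist_force: [0.5, -1.0, 0.7]
gripper_width: 0.6
grip_force: 0.0
```

```bash
python3 -c "
from h import *
go([.652,-.146,.30],78.5)"
```

```text
t 1.10 at [ 0.5632 -0.2338  0.2901] [-1.7997e+02  1.0000e-02  7.8480e+01] F [ 0.5 -1.   0.7] w 0.6 | shift [ 0.1037  0.0695 -0.01  ] spin -0.02
```

>>> {"api": "apply_moves", "payload": {
  "targets": [
    {"x":0.104,"y":0.07,"z":-0.01},
    {"x":0.104,"y":0.07,"z":-0.01},
    {"x":0.104,"y":0.07,"z":-0.01},
    {"x":0.104,"y":0.07,"z":-0.01},
    {"x":0.104,"y":0.07,"z":-0.01}
  ]
}}

```text
invalid input
```

```bash
python3 -c "
from h import *
go([.652,-.146,.206],78.45)
im,d,W,p=cap('wrist'); cv2.imwrite('pics/w1.png',im)
P=W.reshape(-1,3);c=np.array([.668,-.068]);r=P[:,:2]-c;a=np.degrees(np.arctan2(r[:,1],r[:,0]));rr=np.hypot(*r.T)
s=(P[:,2]>.19)&(P[:,2]<.222)&(rr>.035)&(rr<.16)&(a<-80)&(a>-125)
print(s.sum())
d=cv2.fitLine(r[s].astype(np.float32),cv2.DIST_L2,0,.01,.01).ravel();print(np.degrees(np.arctan2(d[1],d[0])),'offset',d[2]*d[1]-d[3]*d[0],P[s].mean(0))
go([.652,-.146,.206],78.45)
"
```

```text
t 1.10 at [ 0.5632 -0.2338  0.2901] [-1.7997e+02  1.0000e-02  7.8480e+01] F [ 0.5 -1.   0.7] w 0.6 | shift [0.1037 0.0695 0.084 ] spin 0.03
2189
78.48297 offset -0.002232436 [ 0.64629009 -0.16336432  0.20829038]
t 1.15 at [ 0.5693 -0.2245  0.2908] [179.82  -0.35  79.06] F [4.1 6.2 1.2] w 0.599 | shift [0.0922 0.066  0.0855] spin 0.61
```

>>> {"api": "apply_moves", "payload": {
  "targets": [
    {"x":0,"y":0,"z":0,"spin":0,"claw":60},
    {"x":0,"y":0,"z":0,"spin":0,"claw":60}
  ]
}}

```text
t: 1.32
tool_pos: [0.5626, -0.2344, 0.2895]
tcp_rot: [-179.9, -0.0, 78.6]
wrist_force: [-0.3, 0.1, -0.7]
gripper_width: 0.602
grip_force: 0.0
```

```bash
python3 -c "
from h import *
go([.652,-.146,.30],78.45)"
```

```text
t 1.32 at [ 0.5626 -0.2344  0.2895] [-179.93   -0.     78.63] F [-0.3  0.1 -0.7] w 0.602 | shift [ 0.1043  0.0702 -0.0105] spin 0.18
```

>>> {"api": "apply_moves", "payload": {
  "targets": [
    {"x":0.035,"y":0.023,"z":-0.01,"spin":0,"claw":60},
    {"x":0.07,"y":0.047,"z":-0.01,"spin":0,"claw":60},
    {"x":0.095,"y":0.064,"z":-0.01,"spin":0,"claw":60},
    {"x":0.104,"y":0.07,"z":-0.01,"spin":0,"claw":60},
    {"x":0.104,"y":0.07,"z":-0.01,"spin":0,"claw":60},
    {"x":0.104,"y":0.07,"z":-0.01,"spin":0,"claw":60}
  ]
}}

```text
t: 1.82
tool_pos: [0.6509, -0.149, 0.2995]
tcp_rot: [-179.9, 0.1, 78.4]
wrist_force: [-1.3, -0.7, -0.1]
gripper_width: 0.598
grip_force: 0.0
```

```bash
python3 -c "
from h import *
go([.652,-.146,.206],78.45)
im,d,W,p=cap('wrist'); cv2.imwrite('pics/w1.png',im)
P=W.reshape(-1,3);c=np.array([.668,-.068]);r=P[:,:2]-c;a=np.degrees(np.arctan2(r[:,1],r[:,0]));rr=np.hypot(*r.T)
s=(P[:,2]>.19)&(P[:,2]<.222)&(rr>.035)&(rr<.16)&(a<-80)&(a>-125)
print(s.sum())
d=cv2.fitLine(r[s].astype(np.float32),cv2.DIST_L2,0,.01,.01).ravel();print(np.degrees(np.arctan2(d[1],d[0])),'offset',d[2]*d[1]-d[3]*d[0],P[s].mean(0))
go([.652,-.146,.206],78.45)
"
```

```text
t 1.82 at [ 0.6509 -0.149   0.2995] [-1.7992e+02  7.0000e-02  7.8430e+01] F [-1.3 -0.7 -0.1] w 0.598 | shift [0.0032 0.0006 0.0935] spin -0.02
1393
78.5262 offset -0.0013037659 [ 0.648477   -0.15762949  0.20874845]
t 1.87 at [ 0.6505 -0.15    0.2997] [-1.7993e+02  1.0000e-01  7.8350e+01] F [0.5 0.1 0.1] w 0.601 | shift [0.0044 0.0008 0.0937] spin -0.1
```

View pics/w1.png

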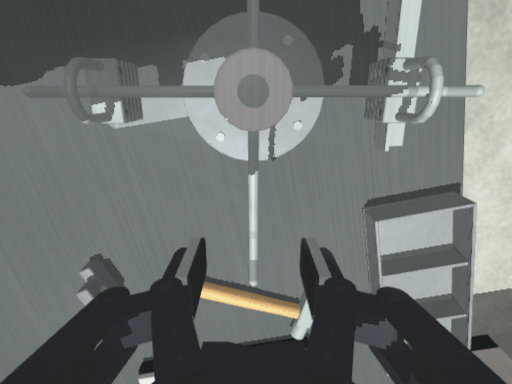

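The wrist view shows the empty hook bar running from (253,130) to (253,285), centred between the fingers.

>>> {"api": "apply_moves", "payload": {
  "targets": [
    {"x":0.003,"y":0,"z":0.035,"spin":0,"claw":60},
    {"x":0.003,"y":0,"z":0.065,"spin":0,"claw":60},
    {"x":0.003,"y":0,"z":0.085,"spin":0,"claw":60},
    {"x":0.003,"y":0,"z":0.092,"spin":0,"claw":60},
    {"x":0.003,"y":0,"z":0.092,"spin":0,"claw":0},
    {"x":0.003,"y":0,"z":0.092,"spin":0,"claw":0},
    {"x":0.003,"y":0,"z":0.092,"spin":0,"claw":0},
    {"x":0.003,"y":0,"z":0.092,"spin":0,"claw":0},
    {"x":0.003,"y":0,"z":0.092,"spin":0,"claw":0},
    {"x":0.003,"y":0,"z":0.092,"spin":0,"claw":0}
  ],
  "newtons": 30
}}

```text
t: 2.7
tool_pos: [0.6528, -0.1451, 0.2102]
tcp_rot: [179.9, 0.1, 78.5]
wrist_force: [-2.5, -2.2, 6.9]
gripper_width: 0.078
grip_force: 29.6
```

```bash
python3 -c "
from h import *
go([.652,-.146,.206],78.45)
s=ctrl.read_state(); print(s['grip_force'])
p=s['tool_pos'];R=Ro.from_euler('xyz',s['tcp_rot'],degrees=True);c=np.array([.668,-.068,p[2]])
th=np.degrees(np.arctan2(*(p-c)[1::-1]));print(th,np.hypot(*(p-c)[:2]))
T=80.8
for k in range(1,15):
    a=np.radians(-T*k/14);q=c+Ro.from_rotvec([0,0,a]).apply(p-c)
    print(k,np.round(R.inv().apply(q-p),4),round(T*k/14,2))
"
```

```text
t 2.70 at [ 0.6528 -0.1451  0.2102] [1.7986e+02 6.0000e-02 7.8480e+01] F [-2.5 -2.2  6.9] w 0.078 | shift [-0.001  -0.0006  0.0042] spin 0.03
29.612152576446533
-101.16991111789835 0.07857324262922132
1 [ 0.0003 -0.0079 -0.    ] 5.77
2 [ 0.0015 -0.0157 -0.    ] 11.54
3 [ 0.0034 -0.0234 -0.0001] 17.31
4 [ 0.0061 -0.0308 -0.0001] 23.09
5 [ 0.0095 -0.038  -0.0001] 28.86
6 [ 0.0136 -0.0447 -0.0001] 34.63
7 [ 0.0184 -0.051  -0.0001] 40.4
8 [ 0.0238 -0.0568 -0.0002] 46.17
9 [ 0.0298 -0.0621 -0.0002] 51.94
10 [ 0.0362 -0.0666 -0.0002] 57.71
11 [ 0.0431 -0.0706 -0.0002] 63.49
12 [ 0.0503 -0.0738 -0.0002] 69.26
13 [ 0.0578 -0.0763 -0.0002] 75.03
14 [ 0.0655 -0.078  -0.0003] 80.8
```

>>> {"api": "apply_moves", "payload": {
  "targets": [
    {"x":0.0003,"y":-0.0079,"z":0,"spin":5.77,"claw":0},
    {"x":0.0015,"y":-0.0157,"z":0,"spin":11.54,"claw":0},
    {"x":0.0034,"y":-0.0234,"z":0,"spin":17.31,"claw":0},
    {"x":0.0061,"y":-0.0308,"z":0,"spin":23.1,"claw":0},
    {"x":0.0095,"y":-0.038,"z":0,"spin":28.9,"claw":0},
    {"x":0.0136,"y":-0.0447,"z":0,"spin":34.6,"claw":0},
    {"x":0.0184,"y":-0.051,"z":0,"spin":40.4,"claw":0},
    {"x":0.0238,"y":-0.0568,"z":0,"spin":46.2,"claw":0},
    {"x":0.0298,"y":-0.0621,"z":0,"spin":51.9,"claw":0},
    {"x":0.0362,"y":-0.0666,"z":0,"spin":57.7,"claw":0},
    {"x":0.0431,"y":-0.0706,"z":0,"spin":63.5,"claw":0},
    {"x":0.0431,"y":-0.0706,"z":0,"spin":63.5,"claw":0}
  ]
}}

```text
t: 3.7
tool_pos: [0.5908, -0.0862, 0.2102]
tcp_rot: [-180.0, 0.0, 14.7]
wrist_force: [-7.8, 0.4, 10.7]
gripper_width: 0.081
grip_force: 30.6
```

```bash
python3 -c "
from h import *
go([.652,-.146,.206],-2.4)
im,d,W,p=cap('top')
P=W.reshape(-1,3);c=np.array([.667,-.068]);r=P[:,:2]-c;a=np.degrees(np.arctan2(r[:,1],r[:,0]));rr=np.hypot(*r.T)
o=(P[:,2]>.19)&(P[:,2]<.225)&(rr>.035)&(rr<.11)
for lo,hi in[(90,120),(0,30),(-90,-55)]:
    t=o&(a>lo)&(a<hi)
    if t.sum()<10: continue
    d=cv2.fitLine(r[t].astype(np.float32),cv2.DIST_L2,0,.01,.01).ravel();print('  arm',np.degrees(np.arctan2(d[1],d[0])),d[2]*d[1]-d[3]*d[0],t.sum())
s=ctrl.read_state();p=s['tool_pos'];R=Ro.from_euler('xyz',s['tcp_rot'],degrees=True)
th0=s['tcp_rot'][2]; r0=.0787
print(th0)
c=np.array([.668,-.068])
for yaw in [10,4,-2.4]:
  y=np.radians(yaw);q=np.r_[c-r0*np.r_[np.cos(y),np.sin(y)],p[2]];print(yaw,np.round(R.inv().apply(q-p),4),th0-yaw)
"
```

```text
t 3.70 at [ 0.5908 -0.0862  0.2102] [-1.7997e+02  1.0000e-02  1.4730e+01] F [-7.8  0.4 10.7] w 0.081 | shift [0.044  0.0734 0.0041] spin 17.13
  arm -76.43403 0.0003249701 143
  arm 13.558969 -0.001018675 136
  arm -48.24666 0.018407704 17
14.969964704882653
10 [ 0.0009 -0.0052 -0.    ] 4.969964704882653
4 [ 0.002  -0.0134 -0.    ] 10.969964704882653
-2.4 [ 0.0042 -0.0219 -0.    ] 17.36996470488265
```

>>> {"api": "apply_moves", "payload": {
  "targets": [
    {"x":0.0009,"y":-0.0052,"z":0,"spin":5,"claw":0},
    {"x":0.002,"y":-0.0134,"z":0,"spin":11,"claw":0},
    {"x":0.004,"y":-0.0205,"z":0,"spin":16.3,"claw":0},
    {"x":0.004,"y":-0.0205,"z":0,"spin":16.3,"claw":0},
    {"x":0.004,"y":-0.0205,"z":0,"spin":16.3,"claw":0}
  ]
}}

```text
t: 4.17
tool_pos: [0.5886, -0.0654, 0.2101]
tcp_rot: [-179.9, 0.1, -1.2]
wrist_force: [-12.4, 1.8, 14.1]
gripper_width: 0.08
grip_force: 30.8
```

```bash
cat > arms.py <<'E'
from h import *
def arms(n,c=(.667,-.068)):
    im,d,W,p=cap(n)
    P=W.reshape(-1,3);r=P[:,:2]-np.array(c);a=np.degrees(np.arctan2(r[:,1],r[:,0]));rr=np.hypot(*r.T)
    o=(P[:,2]>.19)&(P[:,2]<.225)&(rr>.035)&(rr<.11)
    for m in (88,-2,-92,178):
        t=o&(abs((a-m+180)%360-180)<8)
        if t.sum()<30: continue
        d=cv2.fitLine(r[t].astype(np.float32),cv2.DIST_L2,0,.01,.01).ravel();print(n,m,np.degrees(np.arctan2(d[1],d[0])),d[2]*d[1]-d[3]*d[0],t.sum())
    return im,W
E
python3 -c "
from arms import *
go([.59,-.065,.30],-2.4)
arms('top');arms('scene')
"
```

```text
t 4.17 at [ 0.5886 -0.0654  0.2101] [-1.7995e+02  1.5000e-01 -1.2300e+00] F [-12.4   1.8  14.1] w 0.08 | shift [ 0.0012 -0.0005 -0.0899] spin 1.17
top 88 87.938515 -0.00089202146 144
top -2 -2.6690235 -0.0017632347 134
top 178 8.590943 -0.018419301 72
scene 88 88.65925 0.0012698005 171
scene -2 -1.0784048 0.0007030857 176
scene -92 88.934875 0.0012248665 190
scene 178 -0.8050907 -0.0009059665 167
```

>>> {"api": "apply_moves", "payload": {
  "targets": [
    {"x":0,"y":0,"z":0,"spin":0,"claw":45},
    {"x":0,"y":0,"z":0,"spin":0,"claw":45},
    {"x":0,"y":0,"z":0,"spin":0,"claw":45},
    {"x":0,"y":0,"z":-0.02,"spin":0,"claw":45},
    {"x":0,"y":0,"z":-0.06,"spin":0,"claw":45},
    {"x":-0.04,"y":-0.01,"z":-0.09,"spin":0,"claw":70},
    {"x":-0.08,"y":-0.02,"z":-0.09,"spin":0,"claw":90},
    {"x":-0.1,"y":-0.06,"z":-0.09,"spin":0,"claw":90},
    {"x":-0.1,"y":-0.1,"z":-0.09,"spin":0,"claw":90},
    {"x":-0.1,"y":-0.14,"z":-0.09,"spin":0,"claw":90},
    {"x":-0.1,"y":-0.18,"z":-0.09,"spin":0,"claw":90},
    {"x":-0.1,"y":-0.18,"z":-0.09,"spin":0,"claw":90}
  ]
}}

```text
t: 5.27
tool_pos: [0.4936, 0.1238, 0.2989]
tcp_rot: [-179.7, -0.1, -0.7]
wrist_force: [-0.5, 1.6, 0.5]
gripper_width: 0.9
grip_force: 0.0
```

```bash
python3 -c "
from arms import *
for n in ['top','scene']:
    im,W=arms(n); np.savez(n+'2.npz',im=im,W=W)
    cv2.imwrite('pics/%s2.png'%n,im)
go([.445,.335,.2],10.67)
a=cv2.imread('pics/top2.png')[80:250,290:450]; b=cv2.imread('pics/scene2.png')[170:384,40:280]
a=cv2.resize(a,(400,425)); b=cv2.resize(b,(390,348)); o=np.zeros((425,800,3),np.uint8);o[:,:400]=a;o[:348,405:795]=b;cv2.imwrite('pics/both2.png',o)
"
```

```text
top 88 89.49449 0.00040016422 107
top -2 -1.2381411 -0.0015097569 135
top -92 88.26882 0.00035636476 142
top 178 -1.1128155 -0.0016177056 147
scene 88 88.521904 0.0010993371 171
scene -2 -1.2749033 0.0002802374 171
scene -92 89.06773 0.0013756719 190
scene 178 -1.087301 0.00053682236 110
t 5.37 at [0.4943 0.1171 0.2983] [-1.7997e+02 -2.0000e-02 -1.0500e+00] F [ 1.1 -0.7 -0.4] w 0.895 | shift [-0.0534 -0.2169  0.0984] spin -11.72
```

View pics/both2.png

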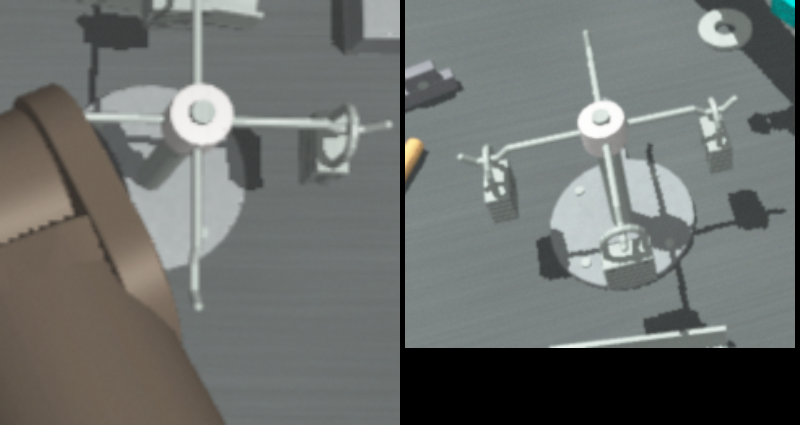

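The left panel shows the empty hook pointing down in the image, with its tip at (197,300). The pointer is hidden by the robot arm, so I'll measure it again once the arm is clear.

>>> {"api": "apply_moves", "payload": {
  "targets": [
    {"x":-0.01,"y":-0.04,"z":0,"spin":-3,"claw":100},
    {"x":-0.02,"y":-0.08,"z":0.02,"spin":-7,"claw":100},
    {"x":-0.03,"y":-0.12,"z":0.05,"spin":-11.7,"claw":100},
    {"x":-0.04,"y":-0.16,"z":0.07,"spin":-11.7,"claw":100},
    {"x":-0.049,"y":-0.195,"z":0.09,"spin":-11.7,"claw":100},
    {"x":-0.053,"y":-0.212,"z":0.098,"spin":-11.7,"claw":100},
    {"x":-0.053,"y":-0.217,"z":0.098,"spin":-11.7,"claw":100},
    {"x":-0.053,"y":-0.217,"z":0.098,"spin":-11.7,"claw":100},
    {"x":-0.053,"y":-0.217,"z":0.098,"spin":-11.7,"claw":100}
  ]
}}

```text
t: 6.12
tool_pos: [0.4475, 0.3315, 0.2]
tcp_rot: [179.9, 0.0, 10.3]
wrist_force: [-0.7, -0.9, -0.2]
gripper_width: 1.001
grip_force: 0.0
```

```bash
python3 -c "
from arms import *
go([.446,.336,.057],10.67)
im,d,W,p=cap('wrist');cv2.imwrite('pics/w3.png',im)
P=W.reshape(-1,3);n=np.hypot(P[:,0]-.446,P[:,1]-.336)<.05
q=P[n&(P[:,2]>.088)&(P[:,2]<.112)]; print('crown',len(q),q.mean(0) if len(q) else 0, cv2.minAreaRect((q[:,:2]*1000).astype(np.float32)) if len(q)>4 else 0)
b=P[n&(P[:,2]>.045)&(P[:,2]<.055)];print('body',len(b),cv2.minAreaRect((b[:,:2]*1000).astype(np.float32)) if len(b)>4 else 0)
im,W=arms('top');cv2.imwrite('pics/top3.png',im);np.savez('top3.npz',im=im,W=W)
arms('scene')
"
```

```text
t 6.12 at [0.4475 0.3315 0.2   ] [1.7993e+02 1.0000e-02 1.0310e+01] F [-0.7 -0.9 -0.2] w 1.001 | shift [-0.0006 -0.0049  0.143 ] spin -0.36
crown 475 [0.44593645 0.33792581 0.09733553] ((444.7870788574219, 338.02947998046875), (8.323598861694336, 43.763973236083984), 10.343427658081055)
body 1219 ((445.983642578125, 338.03936767578125), (27.983585357666016, 54.073360443115234), 10.992868423461914)
top 88 88.74041 -0.0003512624 142
top -2 -1.3731203 -0.0016924236 135
top -92 88.645294 -0.00011016964 141
top 178 -1.1490072 -0.0016133823 147
scene 88 88.755295 0.0013029453 172
scene -2 -1.2868358 0.0002566774 174
scene -92 88.980156 0.0013035116 192
scene 178 -1.0795906 0.00052408455 110
```

```bash
python3 -c "
import cv2,numpy as np
a=cv2.imread('pics/top3.png')[90:250,290:440];b=cv2.imread('pics/w3.png')
o=np.zeros((480,800,3),np.uint8);o[:,:450]=cv2.resize(a,(450,480),interpolation=cv2.INTER_CUBIC);o[:262,450:]=cv2.resize(b,(350,262));cv2.imwrite('pics/b3.png',o)"
```

```text
(no output)
```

View pics/b3.png

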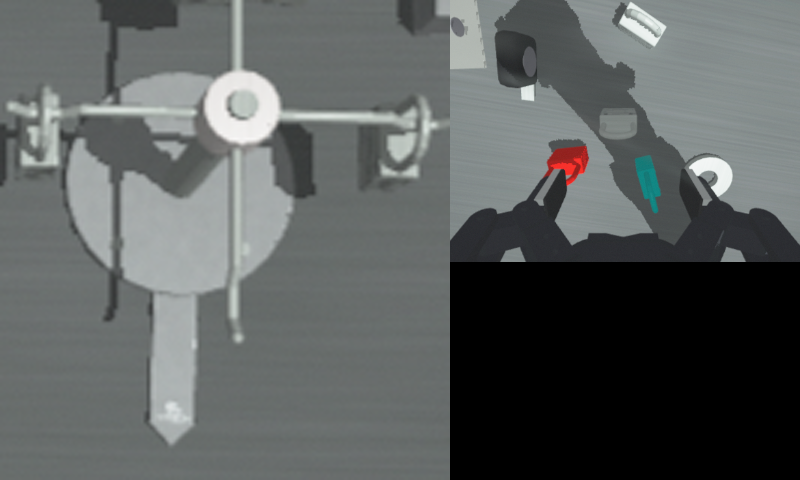

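Left panel: the pointer is clear, with its edges at columns 150 and 195 and its tip at (170,445). Right panel: the wanted padlock is between the fingers, at about (618,123).

```bash
python3 -c "
from h import *
for f,n in [('top3','top'),('top1','top')]:
    z=np.load(f+'.npz');im=z['im'];g=im.mean(2)
    p=ctrl.camera_params('top');K=np.array(p['camera_matrix']);E=np.array(p['extrinsics']);C=-E[:3,:3].T@E[:3,3]
    def ray(u,v,zz):
        dd=E[:3,:3].T@np.array([(u-K[0,2])/K[0,0],-(v-K[1,2])/K[1,1],-1]);return C+dd*(zz-C[2])/dd[2]
    L=[];Rr=[]
    for v in range(207,229):
        row=g[v,332:364];th=137
        i=np.where(row>th)[0]; a=i[i>5][0] if 0 else None
        m=i[(i>7)&(i<23)]; a,b=m[0],m[-1]
        ul=332+a-1+(th-row[a-1])/(row[a]-row[a-1]); ur=332+b+(row[b]-th)/(row[b]-row[b+1])
        L.append(ray(ul,v,.005)[:2]);Rr.append(ray(ur,v,.005)[:2])
    L,Rr=np.array(L),np.array(Rr)
    for e in(L,Rr,(L+Rr)/2):
        d=cv2.fitLine(e.astype(np.float32),cv2.DIST_HUBER,0,.0005,.0005).ravel();print(f,np.degrees(np.arctan2(d[1],d[0])),'y at axis',d[3]+(.668-d[2])*d[1]/d[0], 'res',np.std((e-d[2:])@[-d[1],d[0]]))
"
```

```text
top3 -0.7177817 y at axis -0.045370966 res 0.00034492118245640327
top3 -3.1916974 y at axis -0.088722125 res 0.00031558903678302185
top3 -2.2074986 y at axis -0.0678531 res 0.0001877596182696934
top1 -0.69848764 y at axis -0.04556706 res 0.0004111413368349662
top1 -3.2673097 y at axis -0.08852986 res 0.0002984399129861486
top1 -2.2532153 y at axis -0.0678969 res 0.00020498268246729994
```

```bash
python3 -c "
from arms import *
go([.446,.3375,.057],10.8)"
```

```text
t 6.27 at [0.4479 0.3311 0.2009] [ 1.7996e+02 -8.0000e-02  1.0200e+01] F [-0.1  0.3  0.2] w 1.002 | shift [-0.0009 -0.0067  0.1439] spin -0.6
```

>>> {"api": "apply_moves", "payload": {
  "targets": [
    {"x":-0.001,"y":-0.0065,"z":0.035,"spin":-0.6,"claw":100},
    {"x":-0.001,"y":-0.0065,"z":0.07,"spin":-0.6,"claw":100},
    {"x":-0.001,"y":-0.0065,"z":0.1,"spin":-0.6,"claw":100},
    {"x":-0.001,"y":-0.0065,"z":0.125,"spin":-0.6,"claw":100},
    {"x":-0.001,"y":-0.0065,"z":0.139,"spin":-0.6,"claw":100},
    {"x":-0.001,"y":-0.0065,"z":0.143,"spin":-0.6,"claw":100},
    {"x":-0.001,"y":-0.0065,"z":0.143,"spin":-0.6,"claw":100},
    {"x":-0.001,"y":-0.0065,"z":0.143,"spin":-0.6,"claw":100}
  ]
}}

```text
t: 6.93
tool_pos: [0.4452, 0.3391, 0.0583]
tcp_rot: [-180.0, -0.1, 10.9]
wrist_force: [0.7, -0.5, 0.9]
gripper_width: 0.998
grip_force: 0.0
```

```bash
python3 -c "
from arms import *
go([.446,.3375,.057],10.8)"
```

```text
t 6.93 at [0.4452 0.3391 0.0583] [-1.7998e+02 -8.0000e-02  1.0930e+01] F [ 0.7 -0.5  0.9] w 0.998 | shift [0.0005 0.0017 0.0013] spin 0.13
```

Good; closing the gripper.

>>> {"api": "apply_moves", "payload": {
  "targets": [
    {"x":0,"y":0,"z":0.001,"spin":0,"claw":30},
    {"x":0,"y":0,"z":0.001,"spin":0,"claw":30},
    {"x":0,"y":0,"z":0.001,"spin":0,"claw":30},
    {"x":0,"y":0,"z":0.001,"spin":0,"claw":30},
    {"x":0,"y":0,"z":0.001,"spin":0,"claw":30},
    {"x":0,"y":0,"z":0.001,"spin":0,"claw":30}
  ],
  "newtons": 60
}}

```text
t: 7.43
tool_pos: [0.4449, 0.3392, 0.0578]
tcp_rot: [180.0, -0.1, 11.0]
wrist_force: [-1.4, -3.3, 10.4]
gripper_width: 0.609
grip_force: 61.9
```

>>> {"api": "apply_moves", "payload": {
  "targets": [
    {"x":0,"y":0,"z":-0.015,"spin":0,"claw":30},
    {"x":0,"y":0,"z":-0.045,"spin":0,"claw":30},
    {"x":0,"y":0,"z":-0.085,"spin":0,"claw":30},
    {"x":0,"y":0,"z":-0.125,"spin":0,"claw":30},
    {"x":0,"y":0,"z":-0.145,"spin":0,"claw":30},
    {"x":0,"y":0,"z":-0.15,"spin":0,"claw":30},
    {"x":0,"y":0,"z":-0.15,"spin":0,"claw":30},
    {"x":0,"y":0,"z":-0.15,"spin":0,"claw":30}
  ]
}}

```text
t: 8.1
tool_pos: [0.4435, 0.3385, 0.2047]
tcp_rot: [179.9, 0.1, 11.0]
wrist_force: [-0.0, -0.8, -4.0]
gripper_width: 0.608
grip_force: 65.4
```

```bash
python3 -c "
from arms import *
a=np.radians(178.75);h=np.array([.6675,-.068])
def at(r): return h+r*np.array([np.cos(a),np.sin(a)])
s=ctrl.read_state();print(s['grip_force'])
im,d,W,p=cap('scene')
P=W.reshape(-1,3)
t=s['tool_pos'];n=np.hypot(P[:,0]-t[0],P[:,1]-t[1])<.045
n&=(P[:,2]<t[2]+.01)&(P[:,2]>.07);print('z range of lock',np.percentile(P[n][:,2],[1,99]),t[2])
print(at(.22),at(.13))
go([*at(.22),.224-.094+.0575],-1.25)
y,x=np.array([191.,252.]),0
c=p;K=np.array(c['camera_matrix']);E=np.array(c['extrinsics']);X=E[:3,:3]@t+E[:3,3];u=int(K[0,2]+K[0,0]*X[0]/-X[2]);v=int(K[1,2]-K[1,1]*X[1]/-X[2]);print(u,v)
cr=im[max(v-60,0):v+60,max(u-60,0):u+60];cv2.imwrite('pics/l4.png',cv2.resize(cr,None,fx=4,fy=4,interpolation=cv2.INTER_CUBIC))
"
```

```text
65.3803539276123
z range of lock [0.14741536 0.21302488] 0.20474515499584056
[ 0.44755235 -0.06320073] [ 0.53753094 -0.06516406]
t 8.15 at [0.4433 0.3383 0.2041] [1.799e+02 1.700e-01 1.100e+01] F [ 0.1  0.6 -4.8] w 0.608 | shift [-0.0724  0.3949  0.0175] spin 12.25
318 137
```

View pics/l4.png

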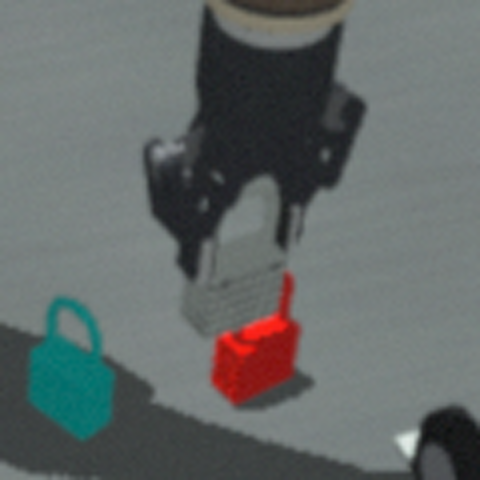

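The crop shows the long-shackle padlock held by its body at about (235,280). The shackle stands free between the fingers, and the red and turquoise look-alikes are untouched below.

>>> {"api": "apply_moves", "payload": {
  "targets": [
    {"x":-0.004,"y":0.02,"z":0.001,"spin":1,"claw":30},
    {"x":-0.011,"y":0.058,"z":0.003,"spin":2,"claw":30},
    {"x":-0.018,"y":0.097,"z":0.005,"spin":4,"claw":30},
    {"x":-0.025,"y":0.137,"z":0.007,"spin":5,"claw":30},
    {"x":-0.032,"y":0.177,"z":0.009,"spin":6.5,"claw":30},
    {"x":-0.039,"y":0.217,"z":0.011,"spin":8,"claw":30},
    {"x":-0.046,"y":0.257,"z":0.013,"spin":9,"claw":30},
    {"x":-0.053,"y":0.297,"z":0.015,"spin":10,"claw":30},
    {"x":-0.06,"y":0.335,"z":0.016,"spin":11,"claw":30},
    {"x":-0.067,"y":0.367,"z":0.016,"spin":12,"claw":30},
    {"x":-0.071,"y":0.388,"z":0.016,"spin":12.2,"claw":30},
    {"x":-0.0725,"y":0.395,"z":0.016,"spin":12.2,"claw":30}
  ]
}}

```text
t: 9.15
tool_pos: [0.4466, -0.0665, 0.1882]
tcp_rot: [179.9, 0.2, -1.5]
wrist_force: [0.2, 0.3, -4.0]
gripper_width: 0.61
grip_force: 65.4
```

>>> {"api": "apply_moves", "payload": {
  "targets": [
    {"x":0,"y":0,"z":0,"spin":0,"claw":30},
    {"x":0,"y":0,"z":0,"spin":0,"claw":30},
    {"x":0,"y":0,"z":0,"spin":0,"claw":30}
  ]
}}

```text
t: 9.4
tool_pos: [0.448, -0.0606, 0.1894]
tcp_rot: [-180.0, 0.1, -1.1]
wrist_force: [-0.3, 0.2, -3.7]
gripper_width: 0.607
grip_force: 65.4
```

```bash
python3 -c "
from arms import *
go([.4475,-.0632,.1875],-1.25)
im,W=arms('scene');P=W.reshape(-1,3)
t=ctrl.read_state()['tool_pos']
r=P[:,:2]-[.6675,-.068];rr=np.hypot(*r.T);a=np.degrees(np.arctan2(r[:,1],r[:,0]))%360
s=(abs(a-178.75)<6)&(rr>.035)&(rr<.165)&(P[:,2]>.185)&(P[:,2]<.225)
for lo in np.arange(.04,.165,.015):
    q=P[s&(rr>=lo)&(rr<lo+.015)]
    if len(q): print(round(lo,3),len(q),q.mean(0).round(4),q[:,2].min().round(4),q[:,2].max().round(4))
n=np.hypot(P[:,0]-t[0],P[:,1]-t[1])<.035
q=P[n&(P[:,2]<t[2]-.02)&(P[:,2]>.07)];print('lock zmin',np.percentile(q[:,2],[1,5]),'y',np.percentile(q[:,1],[1,99]),t)
go([.5375,-.0652,.1875],-1.25)
"
```

```text
t 9.40 at [ 0.448  -0.0606  0.1894] [-1.7996e+02  9.0000e-02 -1.0900e+00] F [-0.3  0.2 -3.7] w 0.607 | shift [-0.0005  0.0026  0.0019] spin 0.16
scene 88 88.61442 0.0012386336 168
scene -2 -1.2510673 0.0003308421 175
scene -92 88.714096 0.001627806 192
scene 178 -1.1590841 0.0006081593 111
0.04 25 [ 0.6203 -0.0679  0.2117] 0.2086 0.2147
0.055 26 [ 0.6049 -0.0672  0.2115] 0.2077 0.2138
0.07 23 [ 0.59   -0.067   0.2116] 0.209 0.2152
0.085 24 [ 0.5745 -0.067   0.2115] 0.2075 0.2142
0.1 10 [ 0.5633 -0.0661  0.2115] 0.2088 0.2142
0.115 15 [ 0.5432 -0.0661  0.1999] 0.1965 0.2037
0.13 23 [ 0.5294 -0.0656  0.2001] 0.1971 0.2041
0.145 33 [ 0.5173 -0.0656  0.2082] 0.1964 0.2148
lock zmin [0.13334121 0.13488999] y [-0.08892477 -0.03533723] [ 0.44820022 -0.06059891  0.18963005]
t 9.45 at [ 0.4482 -0.0606  0.1896] [-1.7996e+02  6.0000e-02 -1.0600e+00] F [-0.   0.5 -3.6] w 0.61 | shift [0.0894 0.003  0.002 ] spin 0.19
```

>>> {"api": "apply_moves", "payload": {
  "targets": [
    {"x":0.01,"y":0.002,"z":0.001,"spin":0.2,"claw":30},
    {"x":0.025,"y":0.004,"z":0.001,"spin":0.2,"claw":30},
    {"x":0.042,"y":0.004,"z":0.001,"spin":0.2,"claw":30},
    {"x":0.06,"y":0.004,"z":0.001,"spin":0.2,"claw":30},
    {"x":0.076,"y":0.004,"z":0.001,"spin":0.2,"claw":30},
    {"x":0.086,"y":0.004,"z":0.001,"spin":0.2,"claw":30},
    {"x":0.0895,"y":0.004,"z":0.001,"spin":0.2,"claw":30},
    {"x":0.0895,"y":0.004,"z":0.001,"spin":0.2,"claw":30},
    {"x":0.0895,"y":0.004,"z":0.001,"spin":0.2,"claw":30},
    {"x":0.0895,"y":0.004,"z":0.001,"spin":0.2,"claw":30}
  ]
}}

```text
t: 10.28
tool_pos: [0.5369, -0.0681, 0.1891]
tcp_rot: [180.0, 0.1, -1.4]
wrist_force: [-1.3, 0.4, -3.0]
gripper_width: 0.604
grip_force: 65.4
```

```bash
python3 -c "
from arms import *
go([.5375,-.0655,.1635],-1.25)
im,W=arms('scene');arms('top')
cv2.imwrite('pics/s5.png',cv2.resize(im[200:384,60:280],None,fx=3,fy=3,interpolation=cv2.INTER_CUBIC))
go([.5375,-.0655,.1635],-1.25)
"
```

```text
t 10.28 at [ 0.5369 -0.0681  0.1891] [ 1.7999e+02  5.0000e-02 -1.4000e+00] F [-1.3  0.4 -3. ] w 0.604 | shift [ 0.0006 -0.0026  0.0256] spin -0.15
scene 88 88.83395 0.0014187096 171
scene -2 -0.9901133 0.00062033 175
scene -92 89.03264 0.0012914126 191
scene 178 -1.1613421 0.00061340735 111
top 88 88.852905 -0.00022172555 144
top -2 -1.1577635 -0.0014044481 136
top 178 -1.9464273 -0.0008673235 94
t 10.38 at [ 0.5371 -0.0682  0.1893] [ 1.7999e+02  1.0000e-02 -1.4100e+00] F [-0.8 -0.2 -4. ] w 0.611 | shift [ 0.0003 -0.0027  0.0258] spin -0.16
```

View pics/s5.png

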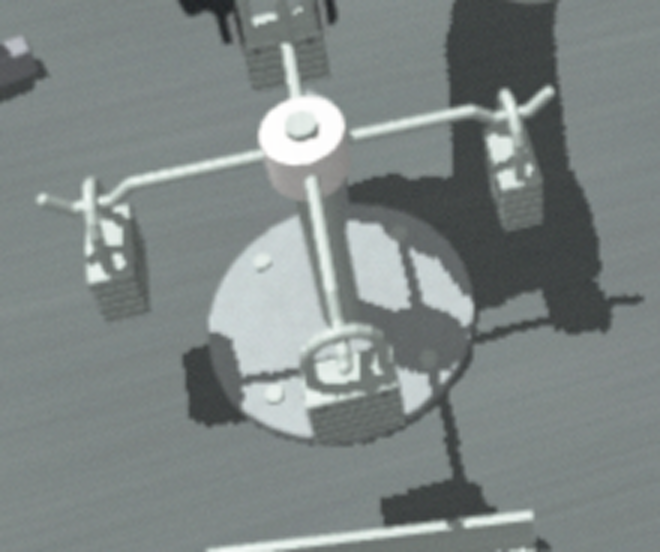

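The crop shows the empty hook passing into the held padlock's shackle at about (290,60). The padlock body is below the arm, and the carousel hasn't moved.

>>> {"api": "apply_moves", "payload": {
  "targets": [
    {"x":0,"y":-0.0015,"z":0.004,"spin":0,"claw":30},
    {"x":0,"y":-0.0025,"z":0.01,"spin":0,"claw":30},
    {"x":0,"y":-0.0025,"z":0.016,"spin":0,"claw":30},
    {"x":0,"y":-0.0025,"z":0.02,"spin":0,"claw":30},
    {"x":0,"y":-0.0025,"z":0.022,"spin":0,"claw":30},
    {"x":0,"y":-0.0025,"z":0.022,"spin":0,"claw":30},
    {"x":0,"y":-0.0025,"z":0.022,"spin":0,"claw":30}
  ]
}}

```text
t: 10.97
tool_pos: [0.5378, -0.0657, 0.167]
tcp_rot: [180.0, 0.0, -1.4]
wrist_force: [-0.1, -0.1, -2.8]
gripper_width: 0.61
grip_force: 65.4
```

```bash
python3 -c "
from arms import *
go([.5375,-.0655,.1635],-1.25)"
```

```text
t 10.97 at [ 0.5378 -0.0657  0.167 ] [ 1.8e+02  2.0e-02 -1.4e+00] F [-0.1 -0.1 -2.8] w 0.61 | shift [-0.0003 -0.0002  0.0035] spin -0.15
```

>>> {"api": "apply_moves", "payload": {
  "targets": [
    {"x":0,"y":0,"z":0.001,"spin":0,"claw":30},
    {"x":0,"y":0,"z":0.002,"spin":0,"claw":30},
    {"x":0,"y":0,"z":0.003,"spin":0,"claw":30},
    {"x":0,"y":0,"z":0.003,"spin":0,"claw":30},
    {"x":0,"y":0,"z":0.003,"spin":0,"claw":30}
  ]
}}

```text
t: 11.38
tool_pos: [0.5379, -0.0656, 0.1642]
tcp_rot: [-180.0, -0.0, -1.4]
wrist_force: [1.0, 0.8, -2.6]
gripper_width: 0.61
grip_force: 65.4
```

>>> {"api": "apply_moves", "payload": {
  "targets": [
    {"x":0,"y":0,"z":0.001,"spin":0,"claw":30},
    {"x":0,"y":0,"z":0.001,"spin":0,"claw":30},
    {"x":0,"y":0,"z":0.001,"spin":0,"claw":30}
  ]
}}

```text
t: 11.63
tool_pos: [0.5381, -0.0657, 0.1637]
tcp_rot: [180.0, -0.1, -1.4]
wrist_force: [-0.7, -0.2, 2.6]
gripper_width: 0.609
grip_force: 65.9
```

The wrist force went from -3 N to +2.6 N, so the crown is resting on the notch floor. Releasing.

>>> {"api": "apply_moves", "payload": {
  "targets": [
    {"x":0,"y":0,"z":0,"spin":0,"claw":64},
    {"x":0,"y":0,"z":0,"spin":0,"claw":68},
    {"x":0,"y":0,"z":0,"spin":0,"claw":75},
    {"x":0,"y":0,"z":0,"spin":0,"claw":85},
    {"x":0,"y":0,"z":0,"spin":0,"claw":92},
    {"x":0,"y":0,"z":0,"spin":0,"claw":92},
    {"x":0,"y":0,"z":-0.003,"spin":0,"claw":92},
    {"x":0,"y":0,"z":-0.01,"spin":0,"claw":92},
    {"x":0,"y":0,"z":-0.02,"spin":0,"claw":92},
    {"x":0,"y":0,"z":-0.035,"spin":0,"claw":92},
    {"x":0,"y":0,"z":-0.06,"spin":0,"claw":92},
    {"x":0,"y":0,"z":-0.09,"spin":0,"claw":92}
  ]
}}

```text
t: 12.63
tool_pos: [0.537, -0.0656, 0.2539]
tcp_rot: [-180.0, 0.1, -1.4]
wrist_force: [0.8, -0.8, 0.2]
gripper_width: 0.917
grip_force: 0.0
```

>>> {"api": "apply_moves", "payload": {
  "targets": [
    {"x":0,"y":0,"z":-0.03,"spin":0,"claw":92},
    {"x":-0.01,"y":-0.02,"z":-0.05,"spin":0,"claw":92},
    {"x":-0.02,"y":-0.06,"z":-0.05,"spin":0,"claw":92},
    {"x":-0.04,"y":-0.1,"z":-0.05,"spin":0,"claw":92},
    {"x":-0.05,"y":-0.14,"z":-0.05,"spin":0,"claw":92},
    {"x":-0.06,"y":-0.18,"z":-0.05,"spin":0,"claw":92},
    {"x":-0.06,"y":-0.22,"z":-0.05,"spin":0,"claw":92},
    {"x":-0.06,"y":-0.26,"z":-0.05,"spin":0,"claw":92},
    {"x":-0.06,"y":-0.3,"z":-0.05,"spin":0,"claw":92},
    {"x":-0.06,"y":-0.32,"z":-0.05,"spin":0,"claw":92},
    {"x":-0.06,"y":-0.32,"z":-0.05,"spin":0,"claw":92},
    {"x":-0.06,"y":-0.32,"z":-0.05,"spin":0,"claw":92}
  ]
}}

```text
t: 13.63
tool_pos: [0.4853, 0.257, 0.3039]
tcp_rot: [-180.0, -0.0, -1.2]
wrist_force: [0.8, 0.2, -0.3]
gripper_width: 0.916
grip_force: 0.0
```

```bash
python3 -c "
from arms import *
go([.5375,-.0655,.1635],-1.25)
a,W=arms('top');b,W2=arms('scene')
P=W2.reshape(-1,3);n=(abs(P[:,0]-.5375)<.02)&(abs(P[:,1]+.0655)<.035)&(P[:,2]>.09)&(P[:,2]<.225);q=P[n];print(len(q),np.percentile(q[:,2],[1,99]))
a=cv2.resize(a[90:250,290:440],(375,400),interpolation=cv2.INTER_CUBIC);b=cv2.resize(b[170:384,50:290],(420,375),interpolation=cv2.INTER_CUBIC)
o=np.zeros((400,800,3),np.uint8);o[:,:375]=a;o[:375,380:]=b;cv2.imwrite('pics/f.png',o)
"
```

```text
t 13.63 at [0.4853 0.257  0.3039] [-1.7998e+02 -2.0000e-02 -1.2400e+00] F [ 0.8  0.2 -0.3] w 0.916 | shift [0.0592 0.3213 0.1403] spin 0.01
top 88 88.576614 -0.0005953922 144
top -2 -1.2911029 -0.001663453 136
top -92 88.451866 8.2688755e-05 142
top 178 -0.8938965 -0.0018847242 147
scene 88 88.89535 0.0013988311 170
scene -2 -1.1506001 0.0004949741 173
scene -92 89.189865 0.0010756213 192
scene 178 -0.95145214 0.00032131677 110
674 [0.11145526 0.20784652]
```

View pics/f.png

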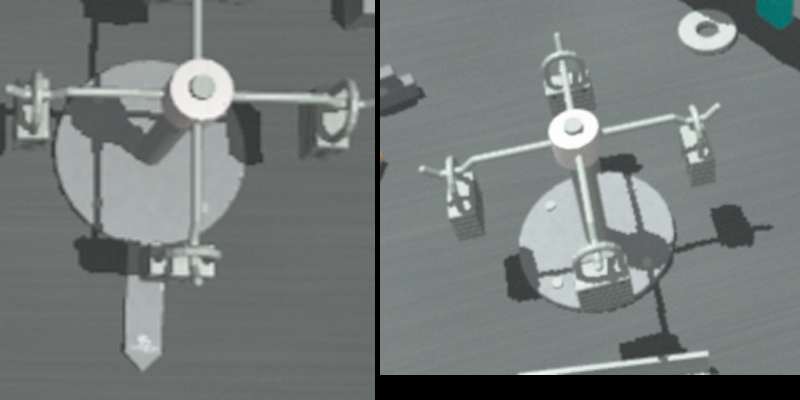

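Both views show the padlock hanging in the notch: (190,262) in the top crop and (600,275) in the scene crop. The hook is over the pointer to about 1°. I'll let any swing die out, then hand in.

>>> {"api": "apply_moves", "payload": {
  "targets": [
    {"x":0,"y":0,"z":0,"spin":0,"claw":92},
    {"x":0,"y":0,"z":0,"spin":0,"claw":92},
    {"x":0,"y":0,"z":0,"spin":0,"claw":92},
    {"x":0,"y":0,"z":0,"spin":0,"claw":92},
    {"x":0,"y":0,"z":0,"spin":0,"claw":92},
    {"x":0,"y":0,"z":0,"spin":0,"claw":92},
    {"x":0,"y":0,"z":0,"spin":0,"claw":92},
    {"x":0,"y":0,"z":0,"spin":0,"claw":92},
    {"x":0,"y":0,"z":0,"spin":0,"claw":92},
    {"x":0,"y":0,"z":0,"spin":0,"claw":92},
    {"x":0,"y":0,"z":0,"spin":0,"claw":92},
    {"x":0,"y":0,"z":0,"spin":0,"claw":92}
  ]
}}

```text
t: 14.73
tool_pos: [0.4857, 0.2558, 0.3032]
tcp_rot: [180.0, 0.0, -1.4]
wrist_force: [-1.0, -1.2, -0.0]
gripper_width: 0.918
grip_force: 0.0
```

>>> {"api": "apply_moves", "payload": {
  "targets": [
    {"x":0,"y":0,"z":0,"spin":0,"claw":92},
    {"x":0,"y":0,"z":0,"spin":0,"claw":92},
    {"x":0,"y":0,"z":0,"spin":0,"claw":92},
    {"x":0,"y":0,"z":0,"spin":0,"claw":92},
    {"x":0,"y":0,"z":0,"spin":0,"claw":92},
    {"x":0,"y":0,"z":0,"spin":0,"claw":92},
    {"x":0,"y":0,"z":0,"spin":0,"claw":92},
    {"x":0,"y":0,"z":0,"spin":0,"claw":92},
    {"x":0,"y":0,"z":0,"spin":0,"claw":92},
    {"x":0,"y":0,"z":0,"spin":0,"claw":92},
    {"x":0,"y":0,"z":0,"spin":0,"claw":92},
    {"x":0,"y":0,"z":0,"spin":0,"claw":92}
  ]
}}

```text
t: 15.73
tool_pos: [0.4857, 0.2557, 0.3032]
tcp_rot: [180.0, 0.0, -1.4]
wrist_force: [-0.2, 0.1, 0.8]
gripper_width: 0.925
grip_force: 0.0
```

```bash
python3 -c "
from arms import *
for i in range(6):
    im,d,W,p=cap('scene');P=W.reshape(-1,3)
    n=(abs(P[:,0]-.5375)<.03)&(abs(P[:,1]+.0655)<.04)&(P[:,2]>.1)&(P[:,2]<.145);print(n.sum(),P[n].mean(0).round(4))
print(ctrl.close_job())
"
```

```text
217 [ 0.5507 -0.0643  0.1289]
217 [ 0.5508 -0.0641  0.129 ]
217 [ 0.5507 -0.064   0.1289]
215 [ 0.5508 -0.0642  0.1289]
217 [ 0.5509 -0.0643  0.1291]
213 [ 0.5508 -0.0644  0.1289]
the job is handed in; nothing more can be done
None
```

The long-shackle padlock hangs still in the notch of the once-empty hook, which sits within about 1° of the pointer; the gripper is clear, and the job was handed in at about 16 s.

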